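# Tip the cut-outs down the sorting trough

### The job

Put the plywood disc from the bench flat into the grey loading part of the tipping trough with the other two, without touching those. Then press the orange tab slowly down until the trough bears firmly on the steel stop bar, never pushing on the trough with more than 20 N, and keep it pressed there for about two seconds so that all three discs come to rest at the green end. Ease the tab back up slowly, staying in contact so the trough never snaps back, until the trough is level again, then let go; leave the stop bar and everything else where it is.

Things in the scene. Friction and masses are not known exactly. Their poses are not given: they have to be found in the camera images.
- stand: Fixed plywood stand that carries the trough; origin on the bench below the hinge. Its x points along the trough towards the tab (low end when tipped), y across it, z up. At rest the trough has this same orientation. Base plate 160 x 250 mm, side cheeks 12 mm thick at y = +-114 mm, 90 mm long about the hinge, rising to 160 mm.
- hinge (a point): Point on the trough's hinge axis, 135 mm above the bench, directly above the stand's origin. The axis runs along the stand's y.
- tray (a joint): Tilt of the trough in rad: 0 level (its rest; a spring holds it there), positive = tab end down. The spring grows stiffer with tilt: about 3 N down on the tab start it moving and 7 to 9 N hold it at the stop; let go, it snaps back up. Where the stop bar stops it differs from start to start, between about 0.44 and 0.55 rad, and must be felt: there the force rises steeply, by several newtons per mm at the tab. Discs begin to slide between 0.28 and 0.4 rad.
- tab (a point): Where to push: on the top face of the orange tab that sticks out of the trough's green end, 200 mm from the hinge along x and 16 mm above the hinge plane (151 mm above the bench when level). The tab is 80 mm wide across, its top runs from 146 to 225 mm from the hinge. The trough's end wall, outer face 146 mm from the hinge, rises 19 mm above the tab. Turns with the trough; x along the trough, z out of its floor.
- load_spot (a point): Free place on the trough's floor in its loading part, 35 mm from the hinge away from the tab, on the centre line, 151 mm above the bench when level. Moves with the trough; same axes as tab. The trough's inside is 280 mm long (140 each side of the hinge) by 180 mm wide; 6 mm walls: end walls rise 19 mm, side walls 24 mm above the floor. The loading part (grey floor) runs from 140 mm behind the hinge to 40 mm on the tab's side of it.
- collect_spot (a point): Middle of the trough's collecting end (green floor), on the centre line, 90 mm from the hinge on the tab's side; same axes as tab. The green floor runs from 50 mm behind this point to the end wall 50 mm beyond it.
- disc_a: Plywood disc, diameter 50 mm, 15 mm thick, 25 g, lying in the trough at its far loading end. Origin at the centre of its underside, z up.
- disc_b: Another such disc beside disc_a in the trough.
- disc_c: The same kind of disc (diameter 50 mm, 15 mm thick, 25 g), lying flat on the bench: the one to be loaded. Origin at the centre of its underside.
- stop_bar: Loose heavy steel bar, 40 x 250 x 70 mm high, 4.5 kg, standing across under the trough near its tab end and showing on both sides. The trough's underside (at hinge height when level) comes down on its top edge. Origin at the centre of its underside, y along the bar, parallel to the stand's y.
- clamp_a: Bystander, leave alone: hold-down clamp: plywood bar 120 x 40 x 35 mm with black top and a bolt head.
- clamp_b: Bystander, leave alone: second hold-down clamp like clamp_a.
- disc_stack: Bystander, leave alone: glued stack of larger plywood discs, diameter 72, height 48 mm.
- ring_offcut: Bystander, leave alone: plywood ring, outer diameter 90, 12 mm thick.
- wax_tin: Bystander, leave alone: yellow tin, diameter 72, height 50 mm.
- collet_wrench: Bystander, leave alone: steel wrench lying flat.
- bench_brush: Bystander, leave alone: brush lying flat.
- bit_cup: Bystander, leave alone: blue cup, diameter 70, height 80 mm.
There are look-alikes about, which are no part of the job. What is shaped like the disc_b but blue or turquoise is not meant.

How it is judged:
By the outcome, as a careful person would: the job done as asked, in the order asked, and still so for the second after the job is handed in, with the robot touching nothing.
It also fails if it takes over 66 s, if anything falls off the work surface, if the arm or the gripper's body presses on something with over 40 N, if the wrist force passes 120 N, or if a joint passes its speed limit or range.

### The arm

A 7-joint arm with a two-finger parallel gripper is mounted at the origin on the work surface. World frame = base frame: x ahead of the robot, y to its left, z up, the work surface at z = 0. Lengths are in mm, angles in rad, forces in N, time in s.
With the tool pointing down it reaches from about 425 to 950 mm from the base axis. Payload 4.7 kg.
Tool frame: the origin (TCP) lies between the finger pads; the fingertips stand 11 mm ahead of it and the grasp point (between the pads) lies 8 mm behind it; z points along the fingers, y is the direction in which the jaws open and shut (so a half turn about z gives the same grasp; the last joint's range is limited). The gripper opens to 87 mm and grips with 3 to 60 N. Pads are 19 mm wide; open, the fingers measure 117 mm over their backs; the gripper's body (75 mm by 190 mm) begins 51 mm behind the grasp point.
Start: joints at [1.257, 0.469, -0.049, 1.532, 0.024, 1.141, -0.082], TCP at [189.698, -647.814, 233.573] pointing down, gripper open.
Joint ranges: [-2.59, 2.59], [-0.33, 1.99], [-1.39, 1.29], [0.1, 2.45], [-1.04, 4.18], [0.21, 1.99], [-2.66, 2.66]. Speed limits (rad/s): [2.57, 2.57, 3.14, 3.14, 3.14, 3.14, 3.14].

### API

Orientations are given as a 3x3 rotation matrix whose columns are the frame's x, y, z axes.
In Python, from cell import env, cams, finish_job gives the robot as it stands. The module is installed in compiled form; this text tells all that it offers.
- The arm moves only by the tool arm_command, never from a script. Its arguments are lists of equal length, an entry for each row: "delta_rot": the turn, a rotation vector about the tool's x, y, z in rad, a list of three; "offset": the shift along the tool's x, y, z in mm, a list of three; "grip": the closure, from 0 (fully open) to 1 (shut). A call has 1 to 10 rows; each row shifts and turns the commanded pose from where the row before left it, along the tool's axes as they then stand; what a row does not reach is not made up. A row lasts 1/8 s, in which the tool goes at most 62.5 mm and 10.7 degrees, less where a joint would pass 70% of its speed; a pose out of reach is approached as far as the arm can. A call is refused whole if a number of a shift passes 62.5 or a number of a turn 0.188, either way. A call with a gripper value outside its range is refused whole. The fingers move at their own pace and stop on an object; the grip force is fixed at half the most. Time passes only in rows, so rows that do not move let the fingers close. It gives the time, the measured TCP pose, the force and the opening at its end, in the units of the state.
- env.state(): the state, without advancing time (a new reading comes with each control period).
- cams.grab_frame(name): name is "side" or "top"; returns a dict with "pixels" (400x640x3 uint8, blue, green, red), "K" (3x3 intrinsics, pixels), "eye" and "orientation" of the camera in the world. Camera axes: x right, y down, z forward; pixel columns grow to the right and rows downward; lengths in mm; the calibration is good to about 2 mm. A picture is of the moment at which its call begins. There is no depth.
- finish_job(): hands the job in, once; it reports no verdict.
Trained networks look in the newest picture that a camera, given by its name, has taken for a name from the list of things; names that differ only in an ending like _2 or _b are one class to them, and where a whole thing is asked for, a point or a joint stands for the part that bears it (a point fixed in the world has none). Each returns a list of dicts, best first, with "conf" (0 to 1); they miss things now and then, are a little off and sometimes report something else, mostly with a low value. They report only what shows in the picture. A call takes as long as a camera call. They do not tell look-alikes from the thing itself.
- cams.outline_of(camera, label): "region" (400x640 bool, what is visible of it) and "box" ([left, top, right, bottom] in pixels, round what is visible of it).
- cams.spot_point(camera, label): "xy" ([column, row] in pixels: a listed point, or the origin of a listed thing).
The state is a dict: "clock": time; "q": joint angles; "joint_velocities": joint speeds; "joint_torque": joint torques, N m; "tool_pos": TCP position; "orientation": TCP orientation; "ft_force": force on the tool from outside, world axes, zero at the start; "wrist_torque": the same for the moment, N m; "finger_gap": opening from 0.0 (shut) to 1.0 (fully open).
Only numpy, scipy, OpenCV 4.12 (cv2) and the standard library are available. Lean on these libraries where they do the work, as an engineer would, in place of code of your own. Each camera call takes 0.05 s, during which the arm holds its last target. There are 200 camera calls.

## Working session

There is one attempt and no reset: what is moved stays moved. The work goes in short steps, Python scripts to look and compute and a tool call to move; the robot and the scene stay as the last step left them, time stands still between calls to the robot, and variables do not carry over. Pictures are saved under pics/ and viewed, about 8 in all and at most 12, crops included, and the job is handed in when it is done.

Besides the shell and the picture viewer there is one more tool, called after ">>>" by a JSON object that holds its "fn" and its "kwargs". arm_command: Moves the arm, as the interface text tells. Its arguments: {"type":"object","properties":{"delta_rot":{"type":"array","items":{"type":"array","items":{"type":"number"}}},"offset":{"type":"array","items":{"type":"array","items":{"type":"number"}}},"grip":{"type":"array","items":{"type":"number"}}},"required":["delta_rot","offset","grip"]}

```bash
mkdir -p pics; cat > h.py <<'E'
import numpy as np, cv2
from cell import env, cams, finish_job
def grab(n, f=None):
    d=cams.grab_frame(n)
    if f: cv2.imwrite('pics/'+f, d['pixels'])
    return d
def ray(d,uv):
    r=np.array(d['orientation'])@np.linalg.inv(np.array(d['K']))@np.array([uv[0],uv[1],1.])
    return np.array(d['eye']).ravel(), r/np.linalg.norm(r)
def atz(d,uv,z):
    e,r=ray(d,uv); return e+r*(z-e[2])/r[2]
def proj(d,p):
    c=np.array(d['orientation']).T@(np.array(p,float)-np.array(d['eye']).ravel()); c=np.array(d['K'])@c; return c[:2]/c[2]
E
python3 - <<'E'
from h import *
np.set_printoptions(precision=3,suppress=True)
s=env.state(); print(s['clock'],s['tool_pos'],s['orientation'],s['ft_force'])
Z=dict(stand=0,hinge=135,tab=151,load_spot=151,collect_spot=151,disc_a=151,disc_c=0,stop_bar=0)
for n in ('top','side'):
    d=grab(n,n+'0.png'); print(n,d['eye'],d['orientation'])
    for l,z in Z.items():
        print(l,[(np.round(r['xy'],1),round(r['conf'],2),atz(d,r['xy'],z)[:2].round(1)) for r in cams.spot_point(n,l)])
E
```

```text
0.0 [ 189.475 -647.258  232.489] [[ 0.96   0.281 -0.001]
 [ 0.281 -0.96   0.002]
 [-0.    -0.002 -1.   ]] [-0.546 -1.103  0.522]
top [ 339.726   34.286 1114.677] [[ 0.055 -0.977  0.204]
 [-0.998 -0.054  0.011]
 [ 0.    -0.204 -0.979]]
stand [(array([340.1, 215.8]), 0.7, array([536.6, -25.3])), (array([173.9, 210.9]), 0.36, array([523.8, 479.9]))]
hinge [(array([342.8, 206.4]), 0.91, array([538.7, -24.2])), (array([308.3, 183.2]), 0.3, array([597.7,  71.9]))]
tab [(array([420., 216.]), 0.73, array([ 521. , -226.4]))]
load_spot [(array([331.6, 203.6]), 0.63, array([541.3,   6.6])), (array([344. , 204.7]), 0.54, array([540.2, -26.2]))]
collect_spot [(array([224. , 211.9]), 0.74, array([503.5, 287.8])), (array([379.4, 212.8]), 0.6, array([ 523.6, -119.9]))]
disc_a [(array([311.2, 183.5]), 0.84, array([593.1,  63.5])), (array([224. , 214.2]), 0.68, array([497.4, 287.1])), (array([299.1, 222.5]), 0.61, array([486.3,  88.9])), (array([278.8, 254.3]), 0.56, array([401.1, 135.6])), (array([276.6, 207.4]), 0.46, array([523.1, 150.7]))]
disc_c [(array([311.2, 183.5]), 0.84, array([632.8,  68.1]
[... 799 characters left out ...]
86.7]))]
collect_spot [(array([324.1, 221.8]), 0.61, array([ 536.2, -117.8])), (array([298.4, 167.5]), 0.51, array([500.9, 147.1])), (array([291.1, 143.8]), 0.32, array([496.6, 281.1]))]
disc_a [(array([276.5, 203.3]), 0.61, array([403.9, -12.5])), (array([300.2, 175.6]), 0.59, array([499.9, 104.9])), (array([296.8, 167.6]), 0.56, array([495.4, 147.5])), (array([330.7, 182.1]), 0.42, array([594.1,  55.2]))]
disc_c [(array([276.5, 203.3]), 0.61, array([418.5, 140. ])), (array([300.2, 175.6]), 0.59, array([527.5, 273.1])), (array([296.8, 167.6]), 0.56, array([522.4, 321.5])), (array([330.7, 182.1]), 0.42, array([634.3, 216.9]))]
stop_bar [(array([318.8, 255.9]), 0.74, array([ 521.1, -125.1]))]
```

View pics/top0.png

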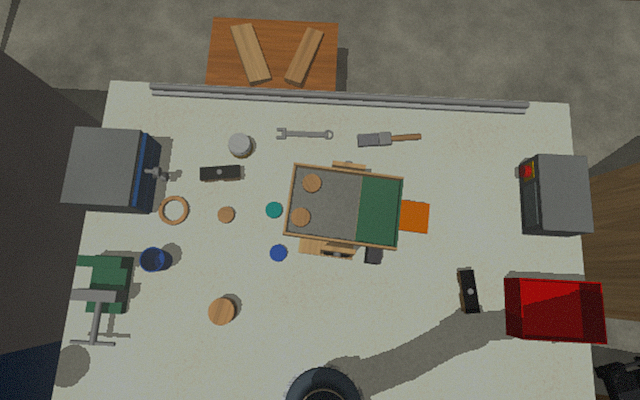

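View pics/side0.png

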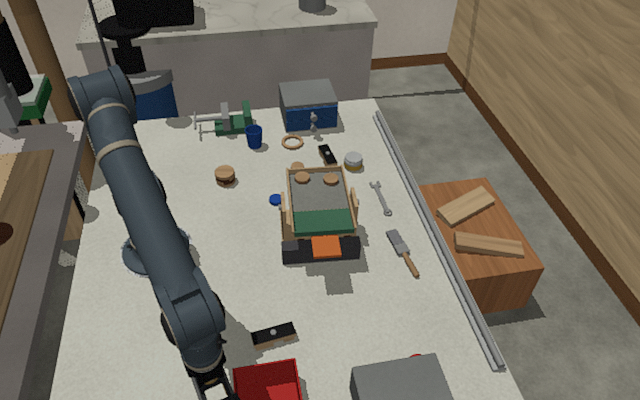

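The top view shows the trough at (345,205), with its discs at (312,183) and (300,217). Look-alikes for disc_c:
- plywood disc on the bench at (226,214), my choice
- turquoise disc at (274,210)
- blue disc at (278,253)
- large disc stack at (222,310)
- ring at (173,210)

I'll measure these and check with a close crop.

```bash
python3 - <<'E'
from h import *
np.set_printoptions(precision=1,suppress=True)
for n in ('top','side'):
    d=grab(n); im=d['pixels']; hsv=cv2.cvtColor(im,cv2.COLOR_BGR2HSV)
    if n=='top': cv2.imwrite('pics/crop.png',cv2.resize(im[140:280,190:450],None,fx=3,fy=3,interpolation=cv2.INTER_CUBIC))
    for name,lo,hi,z in (('tab',(5,200,120),(16,255,255),151),('green',(55,80,30),(85,255,200),151)):
        m=cv2.inRange(hsv,lo,hi); k,l,st,c=cv2.connectedComponentsWithStats(m)
        if n=='side': ok=[i for i in range(1,k) if 270<c[i][0]<370 and 180<c[i][1]<270]
        else: ok=[i for i in range(1,k) if 340<c[i][0]<450 and 180<c[i][1]<240]
        i=max(ok,key=lambda i:st[i,4]); pts=np.argwhere(l==i)[:,::-1]
        w=np.array([atz(d,p,z)[:2] for p in pts]).astype(np.float32)
        print(n,name,len(w),'centroid',w.mean(0),'rect',cv2.minAreaRect(w))
    for l in ('disc_c',):
        for r in cams.outline_of(n,l):
            pts=np.argwhere(r['region'])[:,::-1]; c=pts.mean(0)
            print(n,l,r['conf'],c,len(pts),'bench',atz(d,c,10)[:2],'tray',atz(d,c,161)[:2])
E
```

```text
top tab 814 centroid [ 519.3 -210.3] rect ((519.7130737304688, -210.2098846435547), (72.53846740722656, 78.43899536132812), 85.17431640625)
top green 2537 centroid [ 527.7 -117.3] rect ((531.7129516601562, -118.6397705078125), (106.946044921875, 178.16714477539062), 85.26457977294922)
top disc_c 0.83 [311.6 183.1] 287 bench [631.4  66.7] tray [591.6  62.3]
top disc_c 0.73 [274.1 209.8] 216 bench [542.2 174.7] tray [514.5 155.5]
top disc_c 0.73 [353.8 207.8] 8929 bench [561.5 -65. ] tray [531.2 -51.4]
top disc_c 0.71 [300.6 217.5] 293 bench [523.3  93.3] tray [498.2  85.3]
top disc_c 0.69 [225.9 215.1] 236 bench [518.  318.2] tray [493.6 279.4]
top disc_c 0.54 [278.5 252.6] 239 bench [415.  151.8] tray [404.7 135.8]
top disc_c 0.26 [222.6 311.2] 679 bench [240.5 298.2] tray [254.  262.1]
side tab 1 centroid [ 548.5 -174.8] rect ((548.530029296875, -174.78411865234375), (0.0, 0.0), 0.0)
side green 1364 centroid [ 530.3 -117.7] rect ((531.8825073242188, -116.58604431152344), (99.6648941040039, 176.7379913330078), 85.26828002929688)
side disc_c 0.61 [301.2 177.8] 161 bench [527.5 249.2] tray [499.7  82.4]
side disc_c 0.46 [296.4 164.9] 66 bench [521.6 326.2] tray [494.5 150.3]
side disc_c 0.45 [273.8 199.6] 128 bench [410.6 150.4] tray [396.7  -4.6]
side disc_c 0.43 [329.9 178.6] 140 bench [632.9 225.6] tray [592.5  61.7]
```

View pics/crop.png

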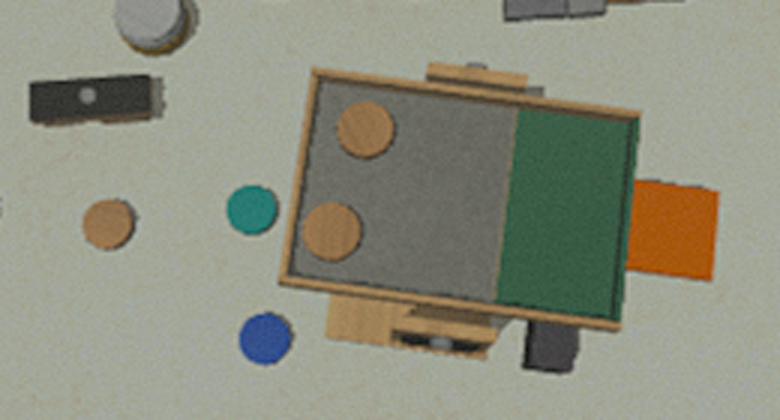

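The crop confirms the plywood disc on the bench at top-view pixel (226,215), about world (519,320). The only look-alikes near it are the turquoise and blue ones. The trough's x axis is at about -94.8°, with the hinge near (537,-24.5). I'll start the move, turning the jaws along the trough's y on the way.

>>> {"fn": "arm_command", "kwargs": {"delta_rot": [[0,0,-0.172],[0,0,-0.172],[0,0,-0.172],[0,0,-0.172],[0,0,-0.172],[0,0,-0.172],[0,0,-0.17],[0,0,0],[0,0,0],[0,0,0]], "offset": [[50,0,0],[50,0,0],[50,0,0],[50,0,0],[50,0,0],[50,0,0],[50,0,0],[60,40,0],[60,40,0],[60,40,0]], "grip": [0,0,0,0,0,0,0,0,0,0]}}

```text
clock: 2.35
tool_pos: [536.9, -263.1, 233.9]
orientation: [[0.085, 0.996, 0.001], [0.996, -0.085, -0.001], [-0.001, 0.001, -1.0]]
ft_force: [1.2, -1.0, 0.4]
finger_gap: 1.002
```

>>> {"fn": "arm_command", "kwargs": {"delta_rot": [[0,0,0],[0,0,0],[0,0,0],[0,0,0],[0,0,0],[0,0,0],[0,0,0],[0,0,0],[0,0,0],[0,0,0]], "offset": [[60,-7,0],[60,-7,0],[60,-7,0],[60,-7,0],[60,-7,0],[60,-7,0],[60,-7,0],[60,-7,0],[60,-7,0],[0,0,0]], "grip": [0,0,0,0,0,0,0,0,0,0]}}

```text
clock: 3.6
tool_pos: [516.1, 285.4, 234.0]
orientation: [[0.074, 0.997, -0.0], [0.997, -0.074, 0.004], [0.004, -0.001, -1.0]]
ft_force: [-0.2, -1.6, 1.0]
finger_gap: 1.0
```

>>> {"fn": "arm_command", "kwargs": {"delta_rot": [[0,0,0],[0,0,0],[0,0,0],[0,0,0],[0,0,0]], "offset": [[35,1,20],[0,0,50],[0,0,50],[0,0,30],[0,0,0]], "grip": [0,0,0,0,0]}}

```text
clock: 4.22
tool_pos: [521.5, 311.3, 81.2]
orientation: [[0.085, 0.996, -0.004], [0.996, -0.085, -0.004], [-0.004, -0.004, -1.0]]
ft_force: [-0.2, -0.4, 0.1]
finger_gap: 0.996
```

```bash
python3 - <<'E'
from h import *
np.set_printoptions(precision=1,suppress=True)
s=env.state();print(s['tool_pos'],s['ft_force'])
d=grab('top'); im=d['pixels']
a=cv2.resize(im[160:260,180:280],None,fx=4,fy=4,interpolation=cv2.INTER_CUBIC)
e=grab('side')['pixels']
b=cv2.resize(e[120:220,240:340],None,fx=4,fy=4,interpolation=cv2.INTER_CUBIC)
cv2.imwrite('pics/near.png',np.hstack([a,b]))
E
```

```text
[521.5 311.3  81.2] [-0.2 -0.4  0.1]
```

View pics/near.png

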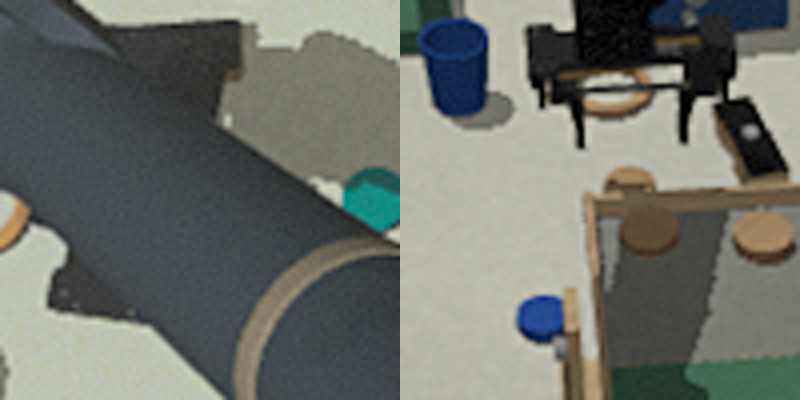

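The side view shows the disc at crop (629,180), midway between the fingertips at (580,145) and (683,140). I'll correct the offset along y and go down.

>>> {"fn": "arm_command", "kwargs": {"delta_rot": [[0,0,0],[0,0,0],[0,0,0]], "offset": [[8,-2,20],[0,0,20],[0,0,0]], "grip": [0,0,0]}}

```text
clock: 4.7
tool_pos: [519.7, 320.9, 41.4]
orientation: [[0.083, 0.997, -0.003], [0.997, -0.083, -0.003], [-0.003, -0.003, -1.0]]
ft_force: [0.8, -1.1, 0.3]
finger_gap: 1.003
```

```bash
python3 - <<'E'
from h import *
s=env.state();print(s['tool_pos'],s['ft_force'],np.abs(s['joint_velocities']).max())
e=grab('side')['pixels']
cv2.imwrite('pics/near2.png',cv2.resize(e[120:200,260:340],None,fx=6,fy=6,interpolation=cv2.INTER_CUBIC))
s=env.state();print(s['tool_pos'])
E
```

```text
[519.74081035 320.88696438  41.3509186 ] [ 0.83354592 -1.10945044  0.30324502] 0.023685907474960983
[520.38253784 321.42564953  42.36828599]
```

View pics/near2.png

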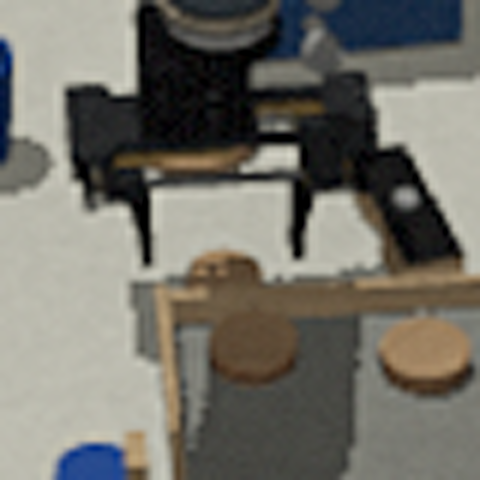

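The jaws are centred on the disc: columns 223 and 225. Lowering and closing.

>>> {"fn": "arm_command", "kwargs": {"delta_rot": [[0,0,0],[0,0,0],[0,0,0],[0,0,0],[0,0,0],[0,0,0],[0,0,0]], "offset": [[-1,0,14],[0,0,14],[0,0,0],[0,0,0],[0,0,0],[0,0,0],[0,0,0]], "grip": [0,0,0,1,1,1,1]}}

```text
clock: 5.62
tool_pos: [521.1, 321.0, 15.8]
orientation: [[0.084, 0.996, 0.001], [0.996, -0.084, 0.0], [0.0, 0.0, -1.0]]
ft_force: [0.1, -0.6, -0.1]
finger_gap: 0.632
```

>>> {"fn": "arm_command", "kwargs": {"delta_rot": [[0,0,0],[0,0,0],[0,0,0],[0,0,0],[0,0,0],[0,0,0],[0,0,0],[0,0,0]], "offset": [[0,0,0],[0,0,0],[0,0,0],[0,0,-30],[0,0,-55],[0,0,-60],[0,0,-60],[0,0,0]], "grip": [1,1,1,1,1,1,1,1]}}

```text
clock: 6.62
tool_pos: [522.9, 323.4, 226.2]
orientation: [[0.084, 0.996, 0.009], [0.996, -0.084, 0.006], [0.007, 0.009, -1.0]]
ft_force: [-0.3, 0.5, -1.1]
finger_gap: 0.563
```

```bash
python3 - <<'E'
from h import *
e=grab('side')['pixels']
cv2.imwrite('pics/held.png',cv2.resize(e[80:200,250:350],None,fx=5,fy=5,interpolation=cv2.INTER_CUBIC))
s=env.state();print(s['tool_pos'],s['finger_gap'],s['clock'])
E
```

```text
[521.71819179 321.74117274 222.9468492 ] 0.5619518992705539 6.675
```

View pics/held.png

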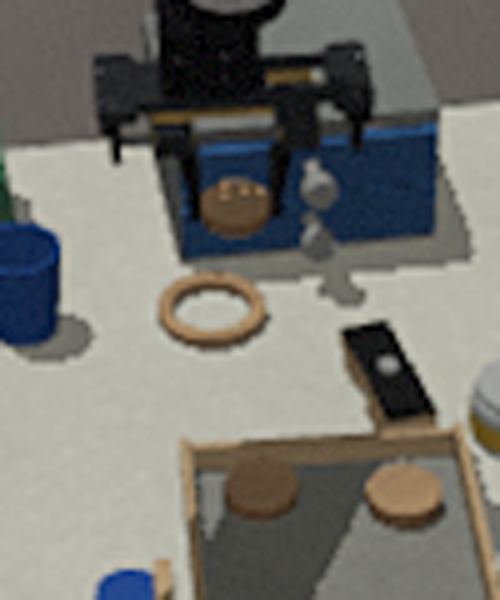

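The disc is held in the jaws at crop (235,205). Carrying it to above the load spot at (540,10).

>>> {"fn": "arm_command", "kwargs": {"delta_rot": [[0,0,0],[0,0,0],[0,0,0],[0,0,0],[0,0,0],[0,0,0],[0,0,0],[0,0,0],[0,0,0],[0,0,0]], "offset": [[-25,3,0],[-45,6,0],[-45,6,0],[-50,7,0],[-50,8,0],[-45,7,0],[-30,5,0],[-19,2,0],[0,0,0],[0,0,0]], "grip": [1,1,1,1,1,1,1,1,1,1]}}

```text
clock: 7.92
tool_pos: [538.3, 10.4, 219.7]
orientation: [[0.083, 0.997, -0.002], [0.997, -0.083, 0.001], [0.001, -0.002, -1.0]]
ft_force: [-0.3, 0.7, 0.1]
finger_gap: 0.566
```

```bash
python3 - <<'E'
from h import *
d=grab('side');e=d['pixels']
s=env.state();print(s['tool_pos'],s['finger_gap'],s['clock'])
p=s['tool_pos'];print('expected disc px',proj(d,[p[0],p[1],p[2]-7]))
cv2.imwrite('pics/over.png',cv2.resize(e[120:250,250:390],None,fx=5,fy=4.6,interpolation=cv2.INTER_CUBIC))
E
```

```text
[538.42977167  10.73523509 219.98536413] 0.5665415766414741 7.975
expected disc px [317.09968588 178.96568964]
```

View pics/over.png

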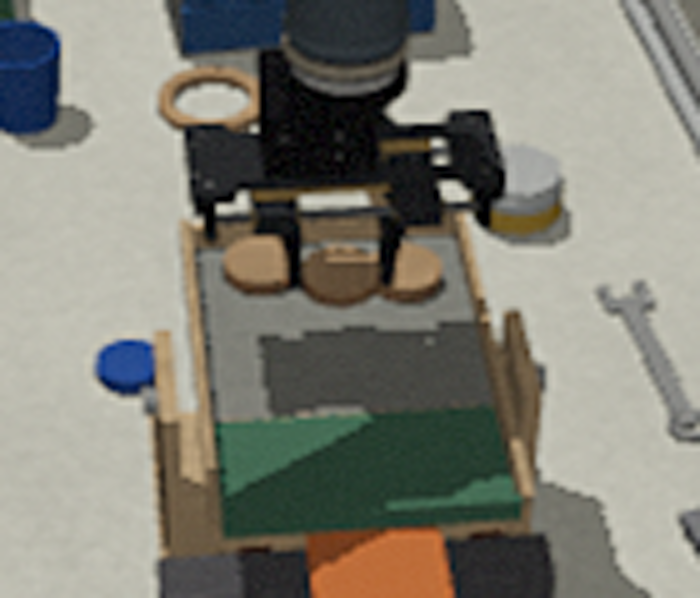

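>>> {"fn": "arm_command", "kwargs": {"delta_rot": [[0,0,0],[0,0,0],[0,0,0],[0,0,0],[0,0,0],[0,0,0],[0,0,0]], "offset": [[0,2,15],[0,0,18],[0,0,10],[0,0,5],[0,0,3],[0,0,1],[0,0,0]], "grip": [1,1,1,1,1,1,1]}}

```text
clock: 8.85
tool_pos: [541.1, 9.1, 168.9]
orientation: [[0.084, 0.996, 0.001], [0.996, -0.084, -0.0], [-0.0, 0.001, -1.0]]
ft_force: [-0.3, 0.8, 0.0]
finger_gap: 0.56
```

>>> {"fn": "arm_command", "kwargs": {"delta_rot": [[0,0,0],[0,0,0],[0,0,0]], "offset": [[0,0,1],[0,0,1],[0,0,0]], "grip": [1,1,1]}}

```text
clock: 9.22
tool_pos: [540.9, 9.1, 166.6]
orientation: [[0.084, 0.996, 0.0], [0.996, -0.084, -0.0], [-0.0, 0.0, -1.0]]
ft_force: [-0.2, 1.1, 0.1]
finger_gap: 0.564
```

>>> {"fn": "arm_command", "kwargs": {"delta_rot": [[0,0,0],[0,0,0]], "offset": [[0,0,0.7],[0,0,0]], "grip": [1,1]}}

```text
clock: 9.48
tool_pos: [541.0, 9.1, 166.6]
orientation: [[0.084, 0.996, 0.0], [0.996, -0.084, -0.001], [-0.001, 0.0, -1.0]]
ft_force: [-2.0, -0.9, 5.2]
finger_gap: 0.559
```

Contact with the floor. Releasing and rising.

>>> {"fn": "arm_command", "kwargs": {"delta_rot": [[0,0,0],[0,0,0],[0,0,0],[0,0,0],[0,0,0],[0,0,0],[0,0,0],[0,0,0],[0,0,0]], "offset": [[0,0,-0.5],[0,0,0],[0,0,0],[0,0,0],[0,0,-10],[0,0,-30],[0,0,-40],[-40,0,0],[-60,0,0]], "grip": [1,0.2,0.2,0.2,0.2,0.2,0.2,1,1]}}

```text
clock: 10.6
tool_pos: [533.3, -89.5, 248.1]
orientation: [[0.079, 0.997, 0.003], [0.997, -0.079, 0.0], [0.0, 0.003, -1.0]]
ft_force: [1.7, -1.9, -0.3]
finger_gap: 0.651
```

>>> {"fn": "arm_command", "kwargs": {"delta_rot": [[0,0,0],[0,0,0],[0,0,0],[0,0,0],[0,0,0],[0,0,0]], "offset": [[-50,0,0],[-50,-1,0],[-40,0,0],[0,0,30],[0,0,20],[0,0,0]], "grip": [1,1,1,1,1,1]}}

```text
clock: 11.35
tool_pos: [518.9, -229.8, 195.5]
orientation: [[0.084, 0.996, -0.002], [0.996, -0.084, 0.001], [0.001, -0.003, -1.0]]
ft_force: [-0.7, -0.4, -0.0]
finger_gap: 0.027
```

```bash
python3 - <<'E'
from h import *
np.set_printoptions(precision=1,suppress=True)
d=grab('side');e=d['pixels']
s=env.state();print(s['tool_pos'],s['finger_gap'],s['clock'],s['ft_force'])
cv2.imwrite('pics/pretab.png',cv2.resize(e[140:270,250:390],None,fx=5,fy=4.6,interpolation=cv2.INTER_CUBIC))
E
```

```text
[ 519.8 -229.8  196.7] 0.013963606205625327 11.4 [ 0.3 -0.2  1.3]
```

View pics/pretab.png

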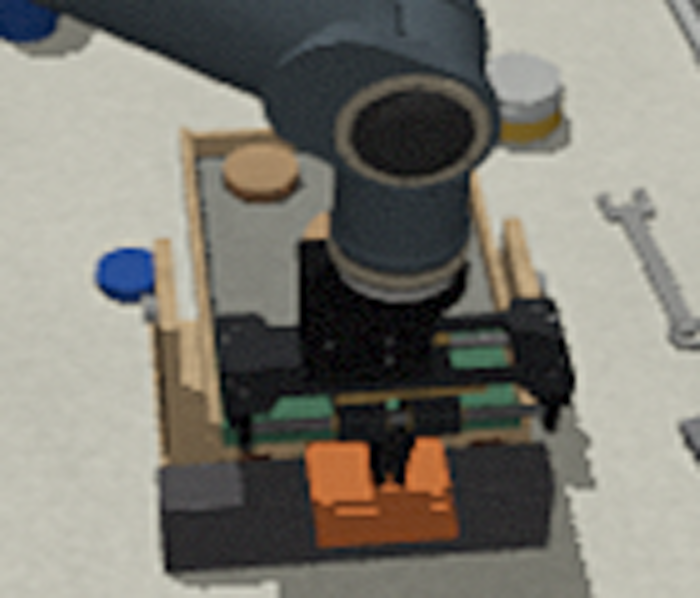

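The closed fingertips stand above the orange tab at crop (392,480). Approaching slowly.

>>> {"fn": "arm_command", "kwargs": {"delta_rot": [[0,0,0],[0,0,0],[0,0,0],[0,0,0],[0,0,0],[0,0,0]], "offset": [[0,0,14],[0,0,10],[0,0,6],[0,0,2],[0,0,1],[0,0,0]], "grip": [1,1,1,1,1,1]}}

```text
clock: 12.15
tool_pos: [519.9, -230.0, 163.6]
orientation: [[0.084, 0.996, 0.0], [0.996, -0.084, -0.0], [-0.0, 0.0, -1.0]]
ft_force: [0.1, 0.1, 0.1]
finger_gap: 0.006
```

>>> {"fn": "arm_command", "kwargs": {"delta_rot": [[0,0,0],[0,0,0],[0,0,0],[0,0,0]], "offset": [[0,0,1],[0,0,1],[0,0,1],[0,0,0]], "grip": [1,1,1,1]}}

```text
clock: 12.65
tool_pos: [519.9, -230.2, 160.6]
orientation: [[0.084, 0.996, 0.001], [0.996, -0.084, -0.0], [-0.0, 0.001, -1.0]]
ft_force: [0.1, -0.1, 3.2]
finger_gap: 0.006
```

Contact at TCP z ≈ 161. Pressing down along the arc at 16 mm/s.

>>> {"fn": "arm_command", "kwargs": {"delta_rot": [[0,0,0],[0,0,0],[0,0,0],[0,0,0],[0,0,0],[0,0,0],[0,0,0],[0,0,0],[0,0,0],[0,0,0]], "offset": [[0,0,1],[0,0,2],[0,0,2],[0,0,2],[0,0,2],[0,0,2],[0,0,2],[0,0,2],[0,0,2],[0,0,2]], "grip": [1,1,1,1,1,1,1,1,1,1]}}

```text
clock: 13.9
tool_pos: [519.9, -230.1, 141.3]
orientation: [[0.084, 0.996, 0.0], [0.996, -0.084, -0.0], [-0.0, 0.0, -1.0]]
ft_force: [0.0, -3.9, 4.0]
finger_gap: 0.004
```

>>> {"fn": "arm_command", "kwargs": {"delta_rot": [[0,0,0],[0,0,0],[0,0,0],[0,0,0],[0,0,0],[0,0,0],[0,0,0],[0,0,0],[0,0,0],[0,0,0]], "offset": [[0,0,2],[0,0,2],[0,0,2],[0,0,2],[0,0,2],[0.1,0,2],[0.1,0,2],[0.2,0,2],[0.2,0,2],[0.2,0,2]], "grip": [1,1,1,1,1,1,1,1,1,1]}}

```text
clock: 15.15
tool_pos: [519.9, -228.8, 121.3]
orientation: [[0.084, 0.996, 0.0], [0.996, -0.084, 0.0], [0.0, 0.0, -1.0]]
ft_force: [0.8, -0.3, 3.9]
finger_gap: 0.004
```

>>> {"fn": "arm_command", "kwargs": {"delta_rot": [[0,0,0],[0,0,0],[0,0,0],[0,0,0],[0,0,0],[0,0,0],[0,0,0],[0,0,0],[0,0,0],[0,0,0]], "offset": [[0.2,0,2],[0.2,0,2],[0.3,0,2],[0.3,0,2],[0.4,0,2],[0.4,0,2],[0.4,0,2],[0.5,0,2],[0.5,0,2],[0.5,0,2]], "grip": [1,1,1,1,1,1,1,1,1,1]}}

```text
clock: 16.4
tool_pos: [520.2, -225.3, 101.4]
orientation: [[0.084, 0.996, 0.0], [0.996, -0.084, 0.0], [0.0, 0.0, -1.0]]
ft_force: [0.5, 0.4, 5.8]
finger_gap: 0.004
```

>>> {"fn": "arm_command", "kwargs": {"delta_rot": [[0,0,0],[0,0,0],[0,0,0],[0,0,0],[0,0,0],[0,0,0],[0,0,0],[0,0,0],[0,0,0],[0,0,0]], "offset": [[0.5,0,2],[0.5,0,2],[0.5,0,2],[0.5,0,2],[0.6,0,2],[0.6,0,2],[0.6,0,2],[0.6,0,2],[0.6,0,2],[0.6,0,2]], "grip": [1,1,1,1,1,1,1,1,1,1]}}

```text
clock: 17.65
tool_pos: [520.7, -219.7, 81.5]
orientation: [[0.084, 0.996, 0.0], [0.996, -0.084, -0.0], [-0.0, 0.0, -1.0]]
ft_force: [0.5, 0.7, 6.0]
finger_gap: 0.006
```

>>> {"fn": "arm_command", "kwargs": {"delta_rot": [[0,0,0],[0,0,0],[0,0,0]], "offset": [[0.3,0,1],[0.3,0,1],[0.3,0,1]], "grip": [1,1,1]}}

```text
clock: 18.02
tool_pos: [520.8, -218.7, 78.6]
orientation: [[0.084, 0.996, 0.0], [0.996, -0.084, 0.0], [0.0, 0.0, -1.0]]
ft_force: [0.7, 0.9, 6.9]
finger_gap: 0.006
```

>>> {"fn": "arm_command", "kwargs": {"delta_rot": [[0,0,0],[0,0,0]], "offset": [[0.3,0,0.8],[0.3,0,0.7]], "grip": [1,1]}}

```text
clock: 18.27
tool_pos: [520.9, -218.1, 77.1]
orientation: [[0.084, 0.996, 0.0], [0.996, -0.084, 0.0], [0.0, 0.0, -1.0]]
ft_force: [1.4, 0.9, 6.4]
finger_gap: 0.006
```

>>> {"fn": "arm_command", "kwargs": {"delta_rot": [[0,0,0],[0,0,0]], "offset": [[0.3,0,0.7],[0.3,0,0.7]], "grip": [1,1]}}

```text
clock: 18.52
tool_pos: [520.9, -217.6, 75.7]
orientation: [[0.084, 0.996, 0.0], [0.996, -0.084, -0.0], [-0.0, 0.0, -1.0]]
ft_force: [0.6, 0.6, 6.7]
finger_gap: 0.007
```

>>> {"fn": "arm_command", "kwargs": {"delta_rot": [[0,0,0],[0,0,0]], "offset": [[0.3,0,0.8],[0.3,0,0.7]], "grip": [1,1]}}

```text
clock: 18.77
tool_pos: [521.0, -217.0, 74.2]
orientation: [[0.084, 0.996, 0.0], [0.996, -0.084, -0.0], [-0.0, 0.0, -1.0]]
ft_force: [0.7, 1.4, 7.5]
finger_gap: 0.004
```

>>> {"fn": "arm_command", "kwargs": {"delta_rot": [[0,0,0],[0,0,0]], "offset": [[0.3,0,0.8],[0.3,0,0.7]], "grip": [1,1]}}

```text
clock: 19.02
tool_pos: [521.0, -216.5, 72.7]
orientation: [[0.084, 0.996, 0.0], [0.996, -0.084, -0.0], [-0.0, 0.0, -1.0]]
ft_force: [1.0, 1.0, 7.2]
finger_gap: 0.009
```

>>> {"fn": "arm_command", "kwargs": {"delta_rot": [[0,0,0],[0,0,0]], "offset": [[0.3,0,0.8],[0.3,0,0.7]], "grip": [1,1]}}

```text
clock: 19.27
tool_pos: [521.0, -215.9, 71.2]
orientation: [[0.084, 0.996, 0.0], [0.996, -0.084, -0.0], [-0.0, 0.0, -1.0]]
ft_force: [0.1, 1.5, 6.2]
finger_gap: 0.008
```

>>> {"fn": "arm_command", "kwargs": {"delta_rot": [[0,0,0],[0,0,0]], "offset": [[0.3,0,0.8],[0.3,0,0.7]], "grip": [1,1]}}

```text
clock: 19.52
tool_pos: [521.2, -215.3, 70.0]
orientation: [[0.084, 0.996, 0.0], [0.996, -0.084, -0.0], [-0.0, 0.0, -1.0]]
ft_force: [-0.3, 1.1, 11.1]
finger_gap: 0.006
```

Force is rising, so the stop is near. Smaller steps now.

>>> {"fn": "arm_command", "kwargs": {"delta_rot": [[0,0,0],[0,0,0]], "offset": [[0,0,0.5],[0,0,0]], "grip": [1,1]}}

```text
clock: 19.77
tool_pos: [521.2, -215.3, 69.9]
orientation: [[0.084, 0.996, 0.0], [0.996, -0.084, -0.001], [-0.0, 0.0, -1.0]]
ft_force: [-1.0, 1.1, 11.4]
finger_gap: 0.005
```

>>> {"fn": "arm_command", "kwargs": {"delta_rot": [[0,0,0],[0,0,0]], "offset": [[0,0,0.5],[0,0,0]], "grip": [1,1]}}

```text
clock: 20.02
tool_pos: [521.2, -215.3, 69.7]
orientation: [[0.084, 0.996, 0.0], [0.996, -0.084, -0.001], [-0.001, 0.0, -1.0]]
ft_force: [-1.5, 0.7, 14.2]
finger_gap: 0.006
```

The trough bears on the stop at about 14 N. Holding.

>>> {"fn": "arm_command", "kwargs": {"delta_rot": [[0,0,0],[0,0,0],[0,0,0],[0,0,0],[0,0,0],[0,0,0],[0,0,0],[0,0,0],[0,0,0],[0,0,0]], "offset": [[0,0,0],[0,0,0],[0,0,0],[0,0,0],[0,0,0],[0,0,0],[0,0,0],[0,0,0],[0,0,0],[0,0,0]], "grip": [1,1,1,1,1,1,1,1,1,1]}}

```text
clock: 21.28
tool_pos: [521.2, -215.3, 69.7]
orientation: [[0.084, 0.996, 0.0], [0.996, -0.084, -0.001], [-0.001, 0.0, -1.0]]
ft_force: [-1.4, 1.7, 13.9]
finger_gap: 0.006
```

>>> {"fn": "arm_command", "kwargs": {"delta_rot": [[0,0,0],[0,0,0],[0,0,0],[0,0,0],[0,0,0]], "offset": [[0,0,0],[0,0,0],[0,0,0],[0,0,0],[0,0,0]], "grip": [1,1,1,1,1]}}

```text
clock: 21.9
tool_pos: [521.2, -215.3, 69.7]
orientation: [[0.084, 0.996, 0.0], [0.996, -0.084, -0.001], [-0.001, 0.0, -1.0]]
ft_force: [-1.4, 1.8, 14.6]
finger_gap: 0.005
```

```bash
python3 - <<'E'
from h import *
np.set_printoptions(precision=1,suppress=True)
a=grab('side')['pixels'];b=grab('top')['pixels']
s=env.state();print(s['tool_pos'],s['clock'],s['ft_force'])
cv2.imwrite('pics/tipped.png',np.hstack([cv2.resize(x,(400,400),interpolation=cv2.INTER_CUBIC) for x in (a[140:280,250:390],b[140:280,280:440])]))
E
```

```text
[ 521.2 -215.3   69.7] 22.0 [-2.2  0.7 13.3]
```

View pics/tipped.png

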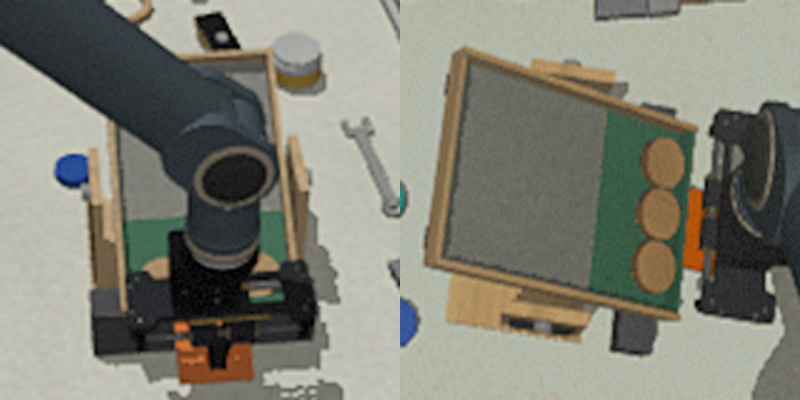

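All three discs lie against the green end wall: top crop (665,163), (660,213) and (655,266). Held about 2 s at 14 N. Easing back up along the same arc.

>>> {"fn": "arm_command", "kwargs": {"delta_rot": [[0,0,0],[0,0,0],[0,0,0],[0,0,0],[0,0,0],[0,0,0],[0,0,0],[0,0,0],[0,0,0],[0,0,0]], "offset": [[0,0,-0.5],[0,0,-0.5],[-0.3,0,-0.8],[-0.5,0,-1.2],[-0.7,0,-1.8],[-0.7,0,-2],[-0.7,0,-2],[-0.7,0,-2],[-0.7,0,-2],[-0.7,0,-2]], "grip": [1,1,1,1,1,1,1,1,1,1]}}

```text
clock: 23.25
tool_pos: [520.6, -220.3, 83.4]
orientation: [[0.084, 0.996, 0.0], [0.996, -0.084, -0.0], [-0.0, 0.0, -1.0]]
ft_force: [0.8, 0.8, 6.7]
finger_gap: 0.006
```

>>> {"fn": "arm_command", "kwargs": {"delta_rot": [[0,0,0],[0,0,0],[0,0,0],[0,0,0],[0,0,0],[0,0,0],[0,0,0],[0,0,0],[0,0,0],[0,0,0]], "offset": [[-0.6,0,-2],[-0.6,0,-2],[-0.6,0,-2],[-0.6,0,-2],[-0.5,0,-2],[-0.5,0,-2],[-0.5,0,-2],[-0.5,0,-2],[-0.4,0,-2],[-0.4,0,-2]], "grip": [1,1,1,1,1,1,1,1,1,1]}}

```text
clock: 24.5
tool_pos: [520.2, -225.7, 103.4]
orientation: [[0.084, 0.996, 0.0], [0.996, -0.084, -0.0], [-0.0, 0.0, -1.0]]
ft_force: [2.1, -0.5, 5.4]
finger_gap: 0.006
```

>>> {"fn": "arm_command", "kwargs": {"delta_rot": [[0,0,0],[0,0,0],[0,0,0],[0,0,0],[0,0,0],[0,0,0],[0,0,0],[0,0,0],[0,0,0],[0,0,0]], "offset": [[-0.4,0,-2],[-0.4,0,-2],[-0.3,0,-2],[-0.3,0,-2],[-0.2,0,-2],[-0.2,0,-2],[-0.2,0,-2],[-0.1,0,-2],[0,0,-2],[0,0,-2]], "grip": [1,1,1,1,1,1,1,1,1,1]}}

```text
clock: 25.75
tool_pos: [519.4, -228.0, 123.2]
orientation: [[0.084, 0.996, -0.001], [0.996, -0.084, -0.0], [-0.0, -0.001, -1.0]]
ft_force: [0.2, -3.7, 3.4]
finger_gap: 0.003
```

>>> {"fn": "arm_command", "kwargs": {"delta_rot": [[0,0,0],[0,0,0],[0,0,0],[0,0,0],[0,0,0],[0,0,0],[0,0,0],[0,0,0],[0,0,0],[0,0,0]], "offset": [[0,0,-2],[0,0,-2],[0,0,-2],[0,0,-2],[0,0,-2],[0,0,-2],[0,0,-2],[0,0,-2],[0,0,-2],[0,0,-2]], "grip": [1,1,1,1,1,1,1,1,1,1]}}

```text
clock: 27.0
tool_pos: [519.8, -227.4, 143.3]
orientation: [[0.084, 0.996, -0.0], [0.996, -0.084, 0.0], [0.0, -0.0, -1.0]]
ft_force: [-1.6, -1.8, 3.1]
finger_gap: 0.004
```

>>> {"fn": "arm_command", "kwargs": {"delta_rot": [[0,0,0],[0,0,0],[0,0,0],[0,0,0],[0,0,0],[0,0,0],[0,0,0],[0,0,0],[0,0,0],[0,0,0]], "offset": [[0,0,-2],[0,0,-2],[0,0,-1.5],[0,0,-1.5],[0,0,-1.5],[0,0,-1.5],[0,0,-1.5],[0,0,-1.5],[0,0,-1.5],[0,0,-1]], "grip": [1,1,1,1,1,1,1,1,1,1]}}

```text
clock: 28.25
tool_pos: [520.2, -227.3, 158.9]
orientation: [[0.084, 0.996, 0.001], [0.996, -0.084, 0.0], [0.0, 0.001, -1.0]]
ft_force: [-0.9, 0.8, 1.3]
finger_gap: 0.003
```

>>> {"fn": "arm_command", "kwargs": {"delta_rot": [[0,0,0],[0,0,0],[0,0,0],[0,0,0],[0,0,0],[0,0,0]], "offset": [[0,0,-0.6],[0,0,-0.5],[0,0,-0.5],[0,0,-0.5],[0,0,-0.5],[0,0,0]], "grip": [1,1,1,1,1,1]}}

```text
clock: 29.0
tool_pos: [520.2, -227.7, 161.5]
orientation: [[0.084, 0.996, 0.001], [0.996, -0.084, -0.0], [-0.0, 0.001, -1.0]]
ft_force: [0.6, -0.3, 1.4]
finger_gap: 0.007
```

>>> {"fn": "arm_command", "kwargs": {"delta_rot": [[0,0,0],[0,0,0],[0,0,0],[0,0,0],[0,0,0],[0,0,0],[0,0,0],[0,0,0],[0,0,0],[0,0,0]], "offset": [[0,0,-0.4],[0,0,-0.4],[0,0,-0.5],[0,0,-1],[0,0,-8],[0,0,-20],[0,0,-30],[-40,0,-20],[-50,0,0],[-50,0,0]], "grip": [1,1,1,1,1,1,1,1,1,1]}}

```text
clock: 30.25
tool_pos: [508.0, -368.7, 242.7]
orientation: [[0.084, 0.997, 0.001], [0.997, -0.084, -0.001], [-0.001, 0.001, -1.0]]
ft_force: [0.2, 0.1, 0.4]
finger_gap: 0.008
```

>>> {"fn": "arm_command", "kwargs": {"delta_rot": [[0,0,0],[0,0,0],[0,0,0],[0,0,0]], "offset": [[0,0,0],[0,0,0],[0,0,0],[0,0,0]], "grip": [1,1,1,1]}}

```text
clock: 30.75
tool_pos: [508.6, -365.9, 242.0]
orientation: [[0.082, 0.997, 0.0], [0.997, -0.082, -0.0], [0.0, 0.0, -1.0]]
ft_force: [-0.5, 0.0, -0.3]
finger_gap: 0.004
```

```bash
python3 - <<'E'
from h import *
np.set_printoptions(precision=1,suppress=True)
a=grab('side')['pixels'];b=grab('top')['pixels']
s=env.state();print(s['tool_pos'],s['clock'],s['ft_force'])
cv2.imwrite('pics/end.png',np.hstack([cv2.resize(x,(400,400),interpolation=cv2.INTER_CUBIC) for x in (a[140:280,250:390],b[140:280,280:440])]))
E
```

```text
[ 508.5 -366.4  241.8] 30.85 [1.2 0.5 0.2]
```

View pics/end.png

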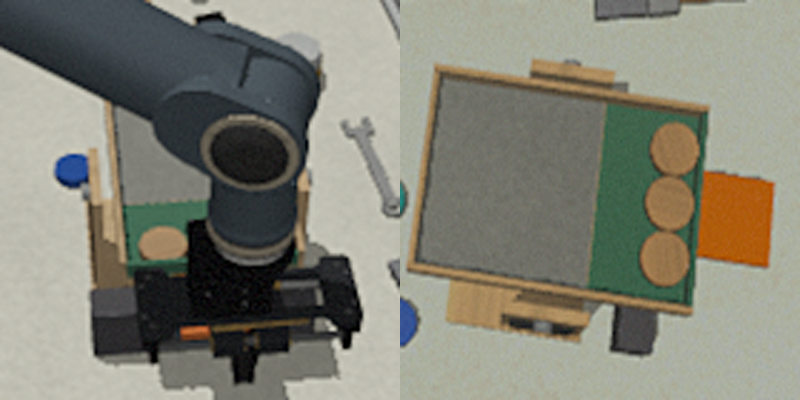

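The trough is level again. The three discs are flat on the green end at top crop (675,148), (670,203) and (665,258), the bar is where it was, and the robot is clear.

```bash
python3 -c "
from h import *
print(finish_job())"
```

```text
the job is handed in; nothing more can be done
None
```

The job is done and handed in after about 31 s on the robot's clock. I laid the bench disc flat on the load spot in the trough. Then I pressed the tab slowly down until the force rose steeply, at about 0.47 rad. I held it on the stop bar at about 14 N for roughly 2 s, eased it back up along the same arc, and let go.

- **Last picture:** the trough is level, all three discs lie flat on the green floor at the end wall, the stop bar looks unmoved, and the robot is clear with no force on it.
- **Forces:** the highest reading while pressing was about 14.6 N, but I read the force only at the end of each move, so a brief peak between readings could have been missed. Setting the disc down showed about 5 N for a moment.
- **Easing up:** near level the contact force read only 1.3–1.4 N, with noise of about 1 N. The tab came up smoothly to its starting height, within about 1 mm.
- **Not checked:** I did not look at the trough between setting the disc down and tipping. That the other two discs were not touched rests on the planned clearance of about 20 mm. I checked the other bench items only where they showed in the crops.

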